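Stop the jar turntable from rocking

TASK

The jar turntable rocks on the cart because its geared levelling foot, the one below the slanted black knob, hangs in the air. Screw that foot down with the knob until its rubber pad is firmly planted and the stand no longer rocks when pressed, but do not jack it up so far that the pad is squashed or the stand leaves its other feet. Leave the stand about where it is with the jars standing on it, disturb nothing else, and let go.

Things in the scene. Friction and masses are not known exactly. Their poses are not given: they have to be found in the camera images.
- stand: Loose four-footed steel stand, cross base 310 mm over the feet, about 6 kg loaded. Origin: on the cart top midway between the feet; -x points to the levelling foot, rigid feet 155 mm off at +x, +y, -y. It stands level on those three, leaning on the +x foot: some 5 to 6 N down on the knob tips it about the line through the +y and -y feet until the levelling foot strikes the cart.
- turntable: Steel turntable on the stand, 320 mm across, underside 162 mm and top 174 mm above the cart, with a thin low rail. Origin: centre of its underside, 30 mm to +x of the stand's origin. Turns stiffly about z; carries the three jars.
- levelling_leg: Red gear housing 50 x 50 x 45 mm, 35 to 80 mm above the cart, with its slanted knob and, below, a vertical foot with a rubber pad 34 mm across. Origin: on the foot's axis at cart-top level, axes as the stand's. The pad starts 2.5 to 8.5 mm above the cart (unknown). It is springy, 4 N per mm: rightly planted squeezed about 1.5 mm; 0.4 to 3.2 mm will do.
- knob_grip (a point): Centre of the round black knob, 40 mm across, 34 mm long; 201 mm from the stand's origin along -x, 123 mm up. z: its axis, out of its free end, 35 degrees from vertical, outward from the turntable; the frame does not turn with the knob. Clockwise seen from that end lowers the foot 15 mm a turn (0.1 N m); it stays put, the knob never moves along its axis. Under it 20 mm of thin sleeve.
- jar0: Glass storage jar, 72 mm across, 104 mm high, steel lid, loose on the turntable. Origin: centre of its underside.
- jar1: Glass storage jar like jar0, loose on the turntable. Origin: centre of its underside.
- jar2: Glass storage jar like jar0, loose on the turntable. Origin: centre of its underside.
- moka_pot: Matte black eight-sided moka pot, 94 mm across, 164 mm high, handle to its +y reaching 95 mm. Origin: centre of its underside. To be left alone.
- sugar_bowl: White ceramic lidded sugar bowl, 92 mm across, 90 mm high. Origin: centre of its underside. To be left alone.
- cup: Blue ceramic mug, 72 mm across, 58 mm high. Origin: centre of its underside. To be left alone.
- tamper: Small aluminium tamper lying flat along its x axis, 85 mm long, 48 mm across. Origin: on the cart below its middle. To be left alone.
- cart: The zinc-topped cart on which everything stands; its top is z = 0.

How it is judged:
By the outcome, as a careful person would: the job done as asked, in the order asked, and still so for the second after the job is handed in, with the robot touching nothing.
It also fails if it takes over 54 s, if anything falls off the work surface, if the arm or the gripper's body presses on something with over 40 N, if the wrist force passes 120 N, or if a joint passes its speed limit or range.

ROBOT

A 7-joint arm with a two-finger parallel gripper is mounted at the origin on the work surface. World frame = base frame: x ahead of the robot, y to its left, z up, the work surface at z = 0. Lengths are in m, angles in rad, forces in N, time in s.
With the tool pointing down it reaches from about 0.425 to 0.925 m from the base axis. Payload 6.8 kg.
Tool frame: the origin (TCP) lies on the centre line of the jaws, within the pads' length; the fingertips stand bot.tip_reach ahead of it and the grasp point (between the pads) lies 3 mm ahead of it (bot.tip_reach is the distance from the TCP to the fingertips, in m); z points along the fingers, y is the line along which they close (so a half turn about z gives the same grasp; the last joint's range is limited). The gripper opens to 85 mm and grips with 20 to 120 N. Pads are 22 mm wide; open, the fingers measure 114 mm over their backs; the gripper's body (76 mm by 85 mm) begins 54 mm behind the grasp point. The pads swing forward as they close: fully open they stand 13 mm farther back than shut.
Start: joints at [1.016, 0.477, 0.022, 1.555, -0.011, 1.109, -0.083], TCP at [0.292, -0.609, 0.253] pointing down, gripper open.
Joint ranges: [-2.96, 2.96], [-0.34, 2.1], [-1.41, 1.46], [0.24, 2.44], [-1.37, 4.51], [0.17, 1.92], [-2.96, 2.96]. Speed limits (rad/s): [2.39, 2.39, 3.14, 3.14, 3.14, 3.14, 3.14].

INTERFACE

Orientations are given as a unit quaternion [w, x, y, z].
In Python, from station import bot gives the robot as it stands.
- The arm moves only by the tool jog_arm, never from a script. Its argument "deltas" is a list of rows, each a list of 7 numbers: the shift along the world's x, y, z in m, then the turn, a rotation vector about the world's x, y, z in rad, then the opening, from 0 (shut) to 1 (fully open). In form: [[x, y, z, rx, ry, rz, grip], ...]. A call has 1 to 10 rows; each row shifts and turns the commanded pose from where the row before left it; what a row does not reach is not made up. A row lasts 1/10 s, in which the tool goes at most 50 mm and 8.59 degrees, less where a joint would pass 70% of its speed; a pose out of reach is approached as far as the arm can. A call with a gripper value outside its range is refused whole. The fingers move at their own pace and stop on an object; "newtons" is the grip in N (left out, the last holds). Time passes only in rows, so rows that do not move let the fingers close. It gives the time, the measured TCP pose, the force, the opening and the grip force at its end, in the units of the state.
- bot.get_obs(): the state, without advancing time (a new reading comes with each control period).
- bot.read_camera(name): name is "scene" or "top" or "wrist"; returns a dict with "img" (400x640x3 uint8, red, green, blue), "K" (3x3 intrinsics, pixels), "dist_coeffs" ([k1, k2, p1, p2, k3] as OpenCV has them; the pictures are not rectified), "eye" and "attitude" of the camera in the world. Camera axes: x right, y down, z forward; pixel columns grow to the right and rows downward; lengths in m; the calibration is good to about 2 mm. A picture is of the moment at which its call begins. There is no depth.
- bot.hand_in(): hands the job in; it is judged then, once.
The state is a dict: "t": time; "q": joint angles; "joint_vel": joint speeds; "joint_torque": joint torques, N m; "eef_pos": TCP position; "tool_rot": TCP orientation; "contact_force": force on the tool from outside, world axes, zero at the start; "torque": the same for the moment, N m; "gripper_width": opening from 0.0 (shut) to 1.0 (fully open); "grasp_force": force on a finger pad.
Only numpy, scipy, OpenCV 4.12 (cv2) and the standard library are available. Lean on these libraries where they do the work, as an engineer would, in place of code of your own. Each camera call takes 0.05 s, during which the arm holds its last target. There are 200 camera calls.

## Working session

There is one attempt and no reset: what is moved stays moved. The work goes in short steps, Python scripts to look and compute and a tool call to move; the robot and the scene stay as the last step left them, time stands still between calls to the robot, and variables do not carry over. Pictures are saved under pics/ and viewed, at most 10 in all, crops included, and the job is handed in when it is done.

Besides the shell and the picture viewer there is one more tool, called after ">>>" as name(argument=value, ...), one argument or row to a line, values as JSON. jog_arm: Moves the arm, as the interface text tells. Its arguments: {"type":"object","properties":{"deltas":{"type":"array"},"newtons":{"type":"number"}},"required":["deltas"]}

```bash
mkdir -p pics; ls; cat > h.py <<'E'
import numpy as np,cv2
from station import bot
from scipy.spatial.transform import Rotation as R
def rot(a):
    a=np.array(a,float)
    return a if a.shape==(3,3) else R.from_quat(np.r_[a[1:],a[0]]).as_matrix()
def ray(c,u,v):
    p=cv2.undistortPoints(np.array([[[u,v]]],float),np.array(c["K"]),np.array(c["dist_coeffs"]))[0,0]
    d=rot(c["attitude"])@np.r_[p,1]; return np.array(c["eye"]),d/np.linalg.norm(d)
def plane(c,u,v,z):
    e,d=ray(c,u,v); return e+d*(z-e[2])/d[2]
def proj(c,P):
    M=rot(c["attitude"]).T; r,_=cv2.Rodrigues(M)
    return cv2.projectPoints(np.array(P,float).reshape(-1,1,3),r,-M@np.array(c["eye"]),np.array(c["K"]),np.array(c["dist_coeffs"]))[0][:,0]
E
python3 - <<'E'
from h import *
import pickle
cs={n:bot.read_camera(n) for n in("scene","top")}
pickle.dump(cs,open("cs.pkl","wb"))
for n,c in cs.items():
    cv2.imwrite(f"pics/{n}0.png",c["img"][...,::-1]); print(n,c["eye"],c["attitude"],c["K"])
o=bot.get_obs();print(o,bot.tip_reach)
E
```

```text
pics
scene [1.67387312 0.08836973 1.15087331] [-0.27223621  0.6177948   0.68130228 -0.28292089] [[462.23372596   0.         317.44695534]
 [  0.         462.23372596 196.44478877]
 [  0.           0.           1.        ]]
top [ 0.33169239 -0.00653165  1.61511887] [ 0.05463844 -0.69851386  0.71118779 -0.0574887 ] [[509.37971621   0.         321.93466787]
 [  0.         509.37971621 198.93294696]
 [  0.           0.           1.        ]]
{'t': 0.1, 'q': array([ 1.01587749,  0.47772841,  0.02231813,  1.55631955, -0.01150488,
        1.10930015, -0.0830948 ]), 'joint_vel': array([-1.31983995e-03, -1.92515422e-03, -3.92933449e-04, -1.71078936e-03,
       -4.65674345e-04, -4.77988623e-05,  7.76825062e-05]), 'joint_torque': array([ 3.01744672e-03, -5.97762966e+01,  1.61294080e+00, -2.81959516e+01,
        1.27173439e-02,  4.97447400e-03, -2.68329188e-05]), 'eef_pos': array([ 0.29146634, -0.6082928 ,  0.25242902]), 'tool_rot': array([-7.80722961e-04,  9.75142415e-01,  2.21577543e-01, -2.30032008e-04]), 'contact_force': array([ 0.48416206, -0.768202  , -0.53607781]), 'torque': array([-0.03811703, -0.00653302,  0.02304319]), 'grasp_force': 0.0, 'gripper_width': 1.0033508735234546} 0.022
```

View pics/scene0.png

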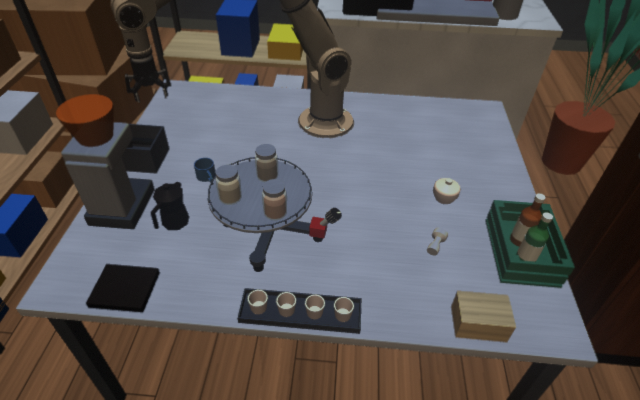

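View pics/top0.png

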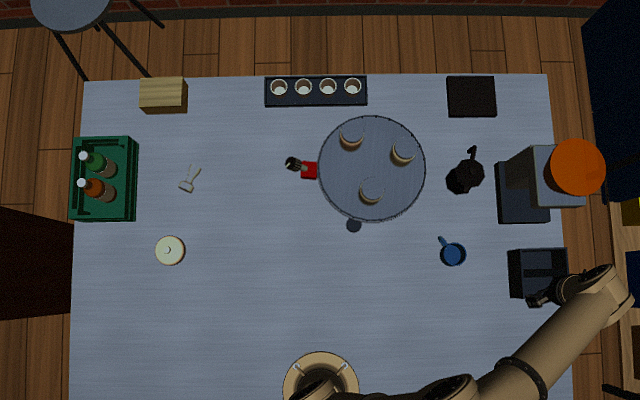

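Scene: turntable centred near (260,192), red housing (318,228), knob (334,215). Top: turntable centre (372,168), radius 54, red housing (309,170), knob (292,163). The knob points to world +y, slightly +x.

```bash
python3 - <<'E'
from h import *
import pickle
cs=pickle.load(open("cs.pkl","rb")); c=cs["top"]; s=cs["scene"]
def tri(p,q):
    e1,d1=ray(c,*p);e2,d2=ray(s,*q)
    A=np.c_[d1,-d2];t=np.linalg.lstsq(A,e2-e1,rcond=None)[0]
    a=e1+t[0]*d1;b=e2+t[1]*d2;return (a+b)/2,np.linalg.norm(a-b)
print("knob",tri((292,163),(334,215)))
T=plane(c,372,168,.176);print("table",T)
for n,im in cs.items():
    g=im["img"].astype(int); m=((g[...,0]>110)&(g[...,1]<60)&(g[...,2]<60)).astype(np.uint8)
    x,y,w,h=(260,130,100,60) if n=="top" else (280,190,80,60)
    mm=np.zeros_like(m);mm[y:y+h,x:x+w]=m[y:y+h,x:x+w]
    ys,xs=np.nonzero(mm);print(n,xs.mean(),ys.mean(),len(xs),plane(im,xs.mean(),ys.mean(),.08 if n=="top" else .07))
    cr=im["img"][y-10:y+h+10,x-10:x+w+10,::-1]
    cv2.imwrite(f"pics/{n}c.png",cv2.resize(cr,None,fx=4,fy=4,interpolation=cv2.INTER_CUBIC))
a=cv2.imread("pics/topc.png");b=cv2.imread("pics/scenec.png")
b=cv2.copyMakeBorder(b,0,max(0,a.shape[0]-b.shape[0]),0,0,0)[:a.shape[0]]
cv2.imwrite("pics/both.png",cv2.resize(np.hstack([a,b]),(800,int(800*a.shape[0]/(a.shape[1]+b.shape[1])))))
E
```

```text
knob (array([0.68108173, 0.07330516, 0.1240954 ]), np.float64(0.0004553315125134969))
table [ 0.65009372 -0.16099062  0.176     ]
scene 316.4736842105263 223.16666666666666 114 [0.67092754 0.01939134 0.07      ]
top 309.23728813559325 169.76271186440678 59 [0.66908955 0.02247715 0.08      ]
```

View pics/both.png

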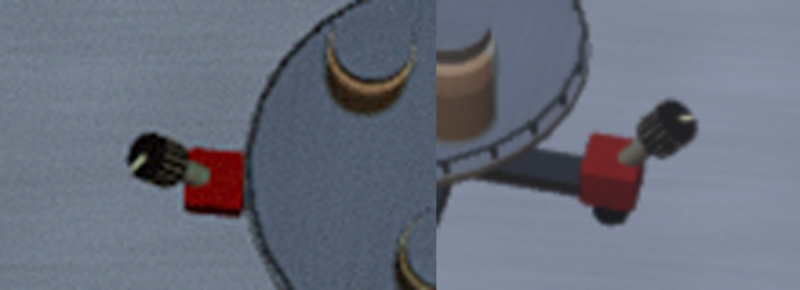

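>>> jog_arm(
  deltas=[
    [0, 0, 0.04, 0, 0, 0, 1],
    [0, 0, 0.04, 0, 0, 0, 1],
    [0.02, 0.038, 0.04, 0, 0, 0.06, 1],
    [0.02, 0.038, 0.04, 0, 0, 0.06, 1],
    [0.02, 0.038, 0.04, 0, 0, 0.06, 1],
    [0.02, 0.038, 0, 0, 0, 0.06, 1],
    [0.02, 0.038, 0, 0, 0, 0.06, 1],
    [0.02, 0.038, 0, 0, 0, 0.06, 1],
    [0.02, 0.038, 0, 0, 0, 0.06, 1],
    [0.02, 0.038, 0, 0, 0, 0.06, 1],
  ],
)

```text
t: 1.1
eef_pos: [0.4431, -0.3199, 0.4353]
tool_rot: [-0.0, 0.894, 0.448, -0.0]
contact_force: [2.3, -0.1, -0.7]
gripper_width: 1.001
grasp_force: 0.0
```

>>> jog_arm(
  deltas=[
    [0.02, 0.038, 0, 0, 0, 0.06, 1],
    [0.02, 0.038, 0, 0, 0, 0.06, 1],
    [0.02, 0.038, 0, 0, 0, 0.06, 1],
    [0.02, 0.038, 0, 0, 0, 0.06, 1],
    [0.02, 0.038, 0, 0, 0, 0.06, 1],
    [0.02, 0.038, 0, 0, 0, 0.06, 1],
    [0.02, 0.038, 0, 0, 0, 0.06, 1],
    [0.02, 0.038, 0, 0, 0, 0.06, 1],
    [0.02, 0.038, 0, 0, 0, 0.06, 1],
    [0.02, 0.038, 0, 0, 0, 0.06, 1],
  ],
)

```text
t: 2.1
eef_pos: [0.6433, 0.0598, 0.4351]
tool_rot: [-0.0, 0.722, 0.692, -0.0]
contact_force: [0.8, -0.5, 0.5]
gripper_width: 1.002
grasp_force: 0.0
```

```bash
python3 -c "
from h import *
o=bot.get_obs();print(o['t'],o['q'],o['eef_pos'],rot(o['tool_rot']),o['contact_force'])"
```

```text
2.1 [ 0.16716834  0.37173297 -0.50901518  1.34222514  0.17881527  1.47356002
 -0.37193231] [0.64325572 0.05975172 0.43507894] [[ 4.19290881e-02  9.99120343e-01 -7.01917310e-04]
 [ 9.99120552e-01 -4.19292674e-02 -2.42752573e-04]
 [-2.71969913e-04 -6.91121616e-04 -9.99999724e-01]] [ 0.8323631  -0.46336834  0.51897102]
```

>>> jog_arm(
  deltas=[
    [0.008, 0.016, 0, -0.121, 0.016, 0, 1],
    [0.008, 0.016, 0, -0.121, 0.016, 0, 1],
    [0.008, 0.016, -0.03, -0.121, 0.016, 0, 1],
    [0.008, 0.016, -0.03, -0.121, 0.016, 0, 1],
    [0.008, 0.016, -0.03, -0.121, 0.016, 0, 1],
    [0.008, 0.016, -0.03, 0, 0, 0, 1],
    [0, 0, -0.03, 0, 0, 0, 1],
    [0, 0, -0.03, 0, 0, 0, 1],
    [0, 0, 0, 0, 0, 0, 1],
    [0, 0, 0, 0, 0, 0, 1],
  ],
)

```text
t: 3.1
eef_pos: [0.6907, 0.1541, 0.2556]
tool_rot: [0.188, 0.689, 0.659, -0.235]
contact_force: [0.5, -0.6, 1.1]
gripper_width: 0.997
grasp_force: 0.0
```

```bash
python3 -c "
from h import *
o=bot.get_obs();print(o['t'],o['q'],o['eef_pos'],rot(o['tool_rot']),o['contact_force'])
c=bot.read_camera('wrist')
cv2.imwrite('pics/w1.png',c['img'][...,::-1])
import pickle;pickle.dump(c,open('w1.pkl','wb'))
print(c['eye'],proj(c,[.681,.073,.124]),proj(c,[.65,-.161,.174]))"
```

```text
3.1 [-0.28999067  0.73693111 -0.38586918  1.26472965  0.67976493  1.65707867
 -0.79209808] [0.69073917 0.1540614  0.25560968] [[ 0.01997766  0.99689743 -0.07613412]
 [ 0.82029254 -0.05987847 -0.56880113]
 [-0.57159518 -0.05108894 -0.81894376]] [ 0.48843792 -0.6338136   1.07602608]
[0.7016153  0.28757901 0.30966526] [[326.65194011 184.38210007]] [[313.28230644 310.70837295]]
```

View pics/w1.png

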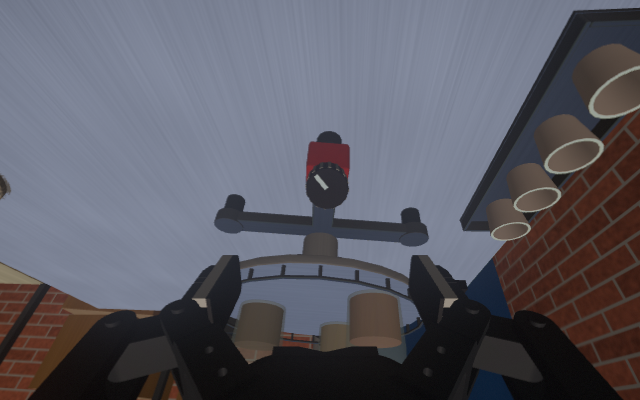

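The knob face is at (327,187), close to the predicted (327,184); housing and post line up, so the estimate is good. I'll wind the wrist back before gripping.

>>> jog_arm(
  deltas=[
    [0, 0, 0, 0.0106, 0.0797, 0.1147, 0.8],
    [0, 0, 0, 0.0106, 0.0797, 0.1147, 0.8],
    [0, 0, 0, 0.0106, 0.0797, 0.1147, 0.8],
    [0, 0, 0, 0.0106, 0.0797, 0.1147, 0.8],
    [0, 0, 0, 0.0106, 0.0797, 0.1147, 0.8],
    [0, 0, 0, 0.0106, 0.0797, 0.1147, 0.8],
    [0, 0, 0, 0.0106, 0.0797, 0.1147, 0.8],
    [0, 0, 0, 0.0106, 0.0797, 0.1147, 0.8],
    [0, 0, 0, 0.0106, 0.0797, 0.1147, 0.8],
    [0, 0, 0, 0.0106, 0.0797, 0.1147, 0.8],
  ],
)

```text
t: 4.15
eef_pos: [0.6916, 0.1543, 0.2585]
tool_rot: [-0.007, 0.1, 0.949, -0.3]
contact_force: [0.3, -0.1, 0.4]
gripper_width: 0.8
grasp_force: 0.0
```

```bash
python3 -c "
from h import *
import pickle
c=pickle.load(open('w1.pkl','rb'))
a=np.array([.076,.568,.819]);k=np.array([.681,.073,.123])
print('face',proj(c,k+.017*a))
o=bot.get_obs();print(o['t'],o['q'],o['eef_pos'],rot(o['tool_rot']),o['contact_force'])
c=bot.read_camera('wrist')
cv2.imwrite('pics/w2.png',c['img'][...,::-1])
pickle.dump(c,open('w2.pkl','wb'))
print(c['eye'],'face',proj(c,k+.017*a), proj(c,[k,o['eef_pos'],o['eef_pos']-a*.05]))"
```

```text
face [[326.81571481 188.13966262]]
4.15 [-0.16602852  0.78074612 -0.62136263  1.24954732  0.80720663  1.74102448
  0.54270521] [0.69159647 0.15428078 0.2584615 ] [[-0.97969744  0.18625062 -0.07418653]
 [ 0.19506593  0.80013761 -0.56721167]
 [-0.0462841  -0.57016709 -0.82022392]] [ 0.28306614 -0.07695234  0.43922097]
[0.62457079 0.23902282 0.35350473] face [[334.58808099 195.01020078]] [[334.00963531 190.15475401]
 [322.56393187 279.99248501]
 [322.99380334 236.17716632]]
```

View pics/w2.png

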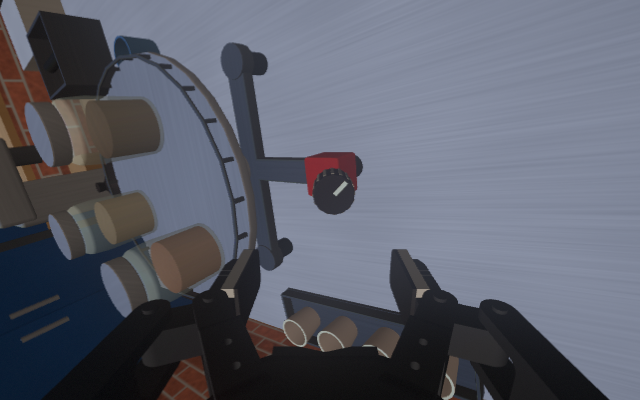

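>>> jog_arm(
  deltas=[
    [0, 0, 0, 0.0106, 0.0797, 0.1147, 0.7],
    [0, 0, 0, 0.0106, 0.0797, 0.1147, 0.7],
    [0, 0, 0, 0.0106, 0.0797, 0.1147, 0.7],
    [0, 0, 0, 0.0106, 0.0797, 0.1147, 0.7],
    [0, 0, 0, 0.0106, 0.0797, 0.1147, 0.7],
    [0, 0, 0, 0.0106, 0.0797, 0.1147, 0.7],
    [0, 0, 0, 0.0106, 0.0797, 0.1147, 0.7],
    [0, 0, 0, 0.0106, 0.0797, 0.1147, 0.7],
    [0, 0, 0, 0.0106, 0.0797, 0.1147, 0.7],
    [0, 0, 0, 0.0106, 0.0797, 0.1147, 0.7],
  ],
)

```text
t: 5.2
eef_pos: [0.6915, 0.1541, 0.2578]
tool_rot: [-0.199, -0.533, 0.791, -0.225]
contact_force: [0.6, -0.9, 0.7]
gripper_width: 0.702
grasp_force: 0.0
```

>>> jog_arm(
  deltas=[
    [-0.0012, -0.012, -0.0215, 0.0106, 0.0797, 0.1147, 0.7],
    [-0.0012, -0.012, -0.0215, 0.0106, 0.0797, 0.1147, 0.7],
    [-0.0012, -0.012, -0.0215, 0.0106, 0.0797, 0.1147, 0.7],
    [-0.0012, -0.011, -0.0215, 0.0106, 0.0797, 0.1147, 0.7],
    [0, 0, 0, 0, 0, 0, 0.7],
  ],
)

```text
t: 5.7
eef_pos: [0.686, 0.1039, 0.1683]
tool_rot: [0.257, 0.729, -0.614, 0.161]
contact_force: [-0.1, 0.0, -1.4]
gripper_width: 0.697
grasp_force: 0.0
```

```bash
python3 -c "
from h import *
import pickle
a=np.array([.076,.568,.819]);k=np.array([.681,.073,.123])
o=bot.get_obs();print(o['t'],o['q'],o['eef_pos'],rot(o['tool_rot']),o['contact_force'],o['torque'])
c=bot.read_camera('wrist')
cv2.imwrite('pics/w3.png',c['img'][...,::-1])
print('face',proj(c,k+.017*a), 'axis',proj(c,[k,o['eef_pos']+.003*rot(o['tool_rot'])[:,2],o['eef_pos']+.043*rot(o['tool_rot'])[:,2]]))"
```

```text
5.7 [ 0.03922166  0.91985605 -0.87884015  1.37327042  1.01689442  1.72678985
  2.36275157] [0.68602401 0.10394073 0.16827779] [[ 0.19494875 -0.97758097 -0.079564  ]
 [-0.81198997 -0.11535952 -0.57215773]
 [ 0.55015205  0.1761466  -0.81627514]] [-0.06534738  0.03192933 -1.39439681] [ 0.57739036 -0.08113027 -0.05997798]
face [[326.29265798 243.76022639]] axis [[326.03844012 232.43068214]
 [325.48499877 274.35007142]
 [325.30775608 239.20413126]]
```

View pics/w3.png

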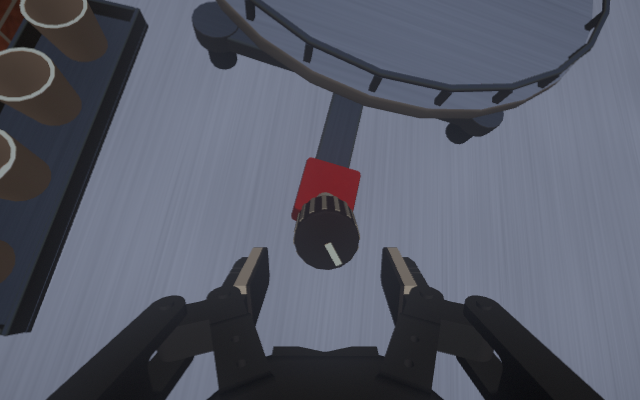

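Knob face in w3 is centred at about (326.5,237) with a radius of 32 px, about 6 px above the prediction. I'll fix its position from the three views.

```bash
python3 - <<'E'
from h import *
import pickle
from scipy.optimize import least_squares
a=np.array([.0755,.568,.819])
w3=bot.read_camera('wrist');pickle.dump(w3,open('w3.pkl','wb'))
cs=[pickle.load(open('w1.pkl','rb')),pickle.load(open('w2.pkl','rb')),w3]
g=[(327,187),(334,192),(326.5,237)]
out=[]
b1=np.cross(a,[1,0,0]);b1/=np.linalg.norm(b1);b2=np.cross(a,b1)
th=np.linspace(0,2*np.pi,60,endpoint=False)
circ=.02*(np.cos(th)[:,None]*b1+np.sin(th)[:,None]*b2)
for c,(u,v) in zip(cs,g):
    s=32 if u==326.5 else 21
    im=cv2.GaussianBlur(cv2.cvtColor(c['img'],cv2.COLOR_RGB2HSV),(3,3),0)
    p=proj(c,[.681,.073,.123]+.017*a+circ); print('pred bbox',p.min(0).round(),p.max(0).round())
    m=(im[...,2]<60).astype(np.uint8)
    r=int(1.6*s); roi=m[v-r:v+r,int(u)-r:int(u)+r]
    n,l,st,ce=cv2.connectedComponentsWithStats(roi); i=1+np.argmax(st[1:,4])
    print('dark bbox',st[i,0]+int(u)-r,st[i,1]+v-r,st[i,2:],ce[i]+[int(u)-r,v-r])
def f(P): return np.concatenate([proj(c,P)[0]-q for c,q in zip(cs,g)])
r=least_squares(f,[.681,.073,.123]+.017*a)
print(r.x,r.fun.round(1),'knob',r.x-.017*a)
o=bot.get_obs();T=rot(o['tool_rot']);print(o['eef_pos'],'axis dev in tool frame',T.T@(r.x-o['eef_pos']))
E
```

```text
pred bbox [305. 167.] [349. 209.]
dark bbox 307 163 [  41   45 1283] [327.44660951 186.11769291]
pred bbox [313. 174.] [356. 215.]
dark bbox 314 170 [  40   43 1136] [332.26232394 192.37588028]
pred bbox [294. 210.] [360. 270.]
dark bbox 296 194 [  63   72 3028] [326.22787318 231.251321  ]
[0.68167991 0.0789643  0.13181152] [-0.4 -0.5  0.2  1.   0.5 -0.3] knob [0.68039641 0.0693083  0.11788852]
[0.68659376 0.10726994 0.17113751] axis dev in tool frame [0.0005197  0.00136609 0.0486801 ]
```

>>> jog_arm(
  deltas=[
    [-0.0022, -0.0082, -0.0116, 0, 0, 0, 0.65],
    [-0.0012, -0.0082, -0.0117, 0, 0, 0, 0.65],
    [-0.0011, -0.0081, -0.0116, 0, 0, 0, 0.65],
    [-0.0011, -0.0081, -0.0116, 0, 0, 0, 0.65],
    [0, 0, 0, 0, 0, 0, 0.65],
    [0, 0, 0, 0, 0, 0, 0.65],
    [0, 0, 0, 0, 0, 0, 0.65],
  ],
  newtons=25,
)

```text
t: 6.5
eef_pos: [0.6805, 0.0755, 0.1235]
tool_rot: [0.254, 0.731, -0.612, 0.161]
contact_force: [0.9, 0.2, 0.3]
gripper_width: 0.654
grasp_force: 0.0
```

```bash
python3 - <<'E'
from h import *
o=bot.get_obs();print(o['eef_pos'],o['contact_force'],o['torque'])
import pickle
w=bot.read_camera('wrist');pickle.dump(w,open('w4.pkl','wb'));cv2.imwrite('pics/w4.png',w['img'][...,::-1])
E
```

```text
[0.68054119 0.07547846 0.1234831 ] [0.86254334 0.17531671 0.28992483] [ 0.54673601 -0.09895976  0.01700661]
```

View pics/w4.png

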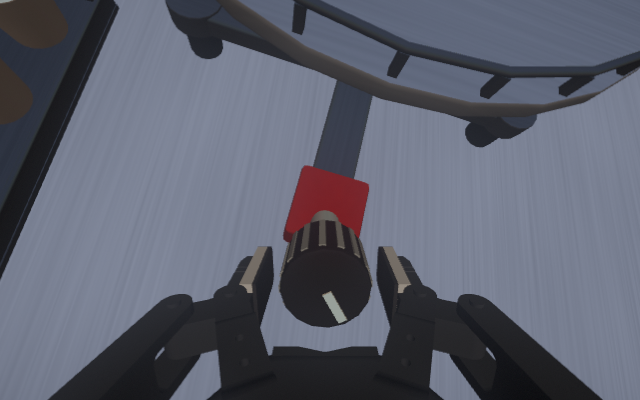

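Knob sits midway between the pads (centre 326 vs jaw middle 325), face at row ~283; tips are beyond the face. Closing.

>>> jog_arm(
  deltas=[
    [0, 0, 0, 0, 0, 0, 0.4],
    [0, 0, 0, 0, 0, 0, 0.4],
    [0, 0, 0, 0, 0, 0, 0.4],
    [0, 0, 0, 0, 0, 0, 0.4],
    [0, 0, 0, 0, 0, 0, 0.4],
    [0, 0, 0, 0, 0, 0, 0.4],
  ],
  newtons=25,
)

```text
t: 7.15
eef_pos: [0.6805, 0.0755, 0.1237]
tool_rot: [0.254, 0.731, -0.612, 0.162]
contact_force: [-0.3, 3.5, 4.8]
gripper_width: 0.463
grasp_force: 25.5
```

```bash
python3 - <<'E'
from h import *
o=bot.get_obs();print(o['t'],o['q'],o['eef_pos'],o['contact_force'],o['torque'])
E
```

```text
7.15 [ 0.08200009  0.94680604 -0.86582461  1.44193636  1.05125677  1.65204703
  2.33775044] [0.68054837 0.07551708 0.1236515 ] [-0.30090795  3.48008662  4.80323552] [ 0.54539643  0.00131095 -0.01703588]
```

>>> jog_arm(
  deltas=[
    [0, 0, 0.001, 0, 0, 0, 0.4],
    [0, 0, 0, 0, 0, 0, 0.4],
  ],
)

```text
t: 7.35
eef_pos: [0.6805, 0.0755, 0.1237]
tool_rot: [0.254, 0.731, -0.612, 0.161]
contact_force: [0.7, 3.2, -0.1]
gripper_width: 0.461
grasp_force: 25.4
```

>>> jog_arm(
  deltas=[
    [0, 0, -0.002, 0, 0, 0, 0.4],
    [0, 0, 0, 0, 0, 0, 0.4],
  ],
)

```text
t: 7.55
eef_pos: [0.6806, 0.0757, 0.1234]
tool_rot: [0.254, 0.731, -0.612, 0.162]
contact_force: [-2.1, 3.8, 9.6]
gripper_width: 0.459
grasp_force: 26.0
```

>>> jog_arm(
  deltas=[
    [0, 0, -0.002, 0, 0, 0, 0.4],
    [0, 0, 0, 0, 0, 0, 0.4],
  ],
)

```text
t: 7.75
eef_pos: [0.6806, 0.0763, 0.1223]
tool_rot: [0.254, 0.731, -0.612, 0.162]
contact_force: [-1.7, 6.9, 13.9]
gripper_width: 0.462
grasp_force: 26.2
```

>>> jog_arm(
  deltas=[
    [0, 0, -0.002, 0, 0, 0, 0.4],
    [0, 0, 0, 0, 0, 0, 0.4],
  ],
)

```text
t: 7.95
eef_pos: [0.6808, 0.077, 0.1206]
tool_rot: [0.253, 0.731, -0.612, 0.162]
contact_force: [-1.7, 8.9, 14.9]
gripper_width: 0.464
grasp_force: 26.2
```

>>> jog_arm(
  deltas=[
    [0, 0, 0.0025, 0, 0, 0, 0.4],
    [0, 0, 0.0025, 0, 0, 0, 0.4],
    [0, 0, 0, 0, 0, 0, 0.4],
    [0, 0, 0, 0, 0, 0, 0.4],
  ],
)

```text
t: 8.35
eef_pos: [0.6806, 0.0755, 0.1235]
tool_rot: [0.254, 0.731, -0.612, 0.162]
contact_force: [-0.7, 4.9, 5.7]
gripper_width: 0.462
grasp_force: 26.2
```

>>> jog_arm(
  deltas=[
    [0.0002, 0.0012, -0.002, -0.0099, 0.0013, 0, 0.4],
    [0, 0, 0, 0, 0, 0, 0.4],
  ],
)

```text
t: 8.55
eef_pos: [0.6807, 0.0764, 0.1218]
tool_rot: [0.259, 0.73, -0.611, 0.164]
contact_force: [-2.0, 3.4, 8.5]
gripper_width: 0.46
grasp_force: 26.6
```

>>> jog_arm(
  deltas=[
    [0.0002, 0.0012, -0.002, -0.0099, 0.0013, 0, 0.4],
    [0, 0, 0, 0, 0, 0, 0.4],
  ],
)

```text
t: 8.75
eef_pos: [0.6808, 0.0775, 0.1198]
tool_rot: [0.263, 0.728, -0.61, 0.167]
contact_force: [-1.8, 3.6, 10.3]
gripper_width: 0.465
grasp_force: 26.7
```

>>> jog_arm(
  deltas=[
    [0.0002, 0.0012, -0.002, -0.0099, 0.0013, 0, 0.4],
    [0, 0, 0, 0, 0, 0, 0.4],
  ],
)

```text
t: 8.95
eef_pos: [0.681, 0.0787, 0.1179]
tool_rot: [0.267, 0.727, -0.609, 0.17]
contact_force: [-2.2, 4.1, 10.6]
gripper_width: 0.46
grasp_force: 26.8
```

>>> jog_arm(
  deltas=[
    [0.0002, 0.0012, -0.002, -0.0099, 0.0013, 0, 0.4],
    [0, 0, 0, 0, 0, 0, 0.4],
  ],
)

```text
t: 9.15
eef_pos: [0.6811, 0.0795, 0.1164]
tool_rot: [0.272, 0.726, -0.608, 0.172]
contact_force: [-2.6, 2.2, 12.3]
gripper_width: 0.465
grasp_force: 27.2
```

>>> jog_arm(
  deltas=[
    [0.0002, 0.0012, -0.002, -0.0099, 0.0013, 0, 0.4],
    [0, 0, 0, 0, 0, 0, 0.4],
  ],
)

```text
t: 9.35
eef_pos: [0.6812, 0.0803, 0.1149]
tool_rot: [0.276, 0.724, -0.607, 0.175]
contact_force: [-4.4, 1.1, 15.4]
gripper_width: 0.465
grasp_force: 27.7
```

>>> jog_arm(
  deltas=[
    [0.0002, 0.0012, -0.002, -0.0099, 0.0013, 0, 0.4],
    [0, 0, 0, 0, 0, 0, 0.4],
  ],
)

```text
t: 9.55
eef_pos: [0.6813, 0.0811, 0.1134]
tool_rot: [0.281, 0.722, -0.606, 0.178]
contact_force: [-6.7, -0.1, 15.7]
gripper_width: 0.466
grasp_force: 28.3
```

>>> jog_arm(
  deltas=[
    [0.0002, 0.0012, -0.002, -0.0099, 0.0013, 0, 0.4],
    [0, 0, 0, 0, 0, 0, 0.4],
  ],
)

```text
t: 9.75
eef_pos: [0.6814, 0.0818, 0.112]
tool_rot: [0.285, 0.721, -0.605, 0.181]
contact_force: [-7.3, 0.2, 19.0]
gripper_width: 0.458
grasp_force: 29.1
```

>>> jog_arm(
  deltas=[
    [-0.0002, -0.0012, 0.002, 0.0099, -0.0013, 0, 0.4],
    [-0.0002, -0.0012, 0.002, 0.0099, -0.0013, 0, 0.4],
    [-0.0002, -0.0012, 0.002, 0.0099, -0.0013, 0, 0.4],
    [-0.0002, -0.0012, 0.002, 0.0099, -0.0013, 0, 0.4],
    [-0.0002, -0.0012, 0.002, 0.0099, -0.0013, 0, 0.4],
    [-0.0002, -0.0012, 0.002, 0.0099, -0.0013, 0, 0.4],
    [-0.0002, -0.0012, 0.002, 0.0099, -0.0013, 0, 0.4],
    [0, 0, 0.001, 0, 0, 0, 0.4],
    [0, 0, 0, 0, 0, 0, 0.4],
    [0, 0, 0, 0, 0, 0, 0.4],
  ],
)

```text
t: 10.75
eef_pos: [0.6804, 0.0753, 0.1233]
tool_rot: [0.254, 0.731, -0.612, 0.161]
contact_force: [2.0, 5.8, 0.4]
gripper_width: 0.455
grasp_force: 26.2
```

```bash
python3 - <<'E'
from h import *
o=bot.get_obs();print(o['t'],o['q'],o['eef_pos'],rot(o['tool_rot'])[:,2],o['contact_force'],o['torque'])
E
```

```text
10.75 [ 0.08227412  0.94699277 -0.86545956  1.44200788  1.05045959  1.65169092
  2.3385029 ] [0.68038186 0.07532486 0.12334449] [-0.07593752 -0.56889198 -0.8188989 ] [1.9944635  5.82209313 0.4252884 ] [ 1.3016775  -0.32475193  0.11816307]
```

>>> jog_arm(
  deltas=[
    [0, 0, 0, -0.0099, -0.074, -0.1065, 0.4],
    [0, 0, 0, -0.0099, -0.074, -0.1065, 0.4],
    [0, 0, 0, -0.0099, -0.074, -0.1065, 0.4],
    [0, 0, 0, -0.0099, -0.074, -0.1065, 0.4],
    [0, 0, 0, -0.0099, -0.074, -0.1065, 0.4],
  ],
)

```text
t: 11.25
eef_pos: [0.6828, 0.075, 0.1234]
tool_rot: [-0.187, -0.495, 0.816, -0.235]
contact_force: [12.4, 5.2, -2.6]
gripper_width: 0.463
grasp_force: 25.8
```

>>> jog_arm(
  deltas=[
    [0, 0, 0, -0.0099, -0.074, -0.1065, 0.4],
    [0, 0, 0, -0.0099, -0.074, -0.1065, 0.4],
    [0, 0, 0, -0.0099, -0.074, -0.1065, 0.4],
    [0, 0, 0, -0.0099, -0.074, -0.1065, 0.4],
    [0, 0, 0, -0.0099, -0.074, -0.1065, 0.4],
  ],
)

```text
t: 11.75
eef_pos: [0.6846, 0.0734, 0.1242]
tool_rot: [-0.101, -0.207, 0.931, -0.283]
contact_force: [15.4, 0.3, -1.7]
gripper_width: 0.46
grasp_force: 25.7
```

```bash
python3 - <<'E'
from h import *
o=bot.get_obs();print(o['t'],o['q'],o['eef_pos'],rot(o['tool_rot']),o['contact_force'],o['torque'])
E
```

```text
11.75 [-1.48466027e-03  8.85087473e-01 -6.96040071e-01  1.44381935e+00
  9.51248434e-01  1.55657567e+00  1.08031148e+00] [0.68457571 0.07339489 0.12419793] [[-0.89398971 -0.44251969 -0.0704182 ]
 [-0.32851488  0.75415809 -0.56861546]
 [ 0.30472999 -0.48520295 -0.81958388]] [15.39209852  0.28005892 -1.67471765] [ 1.24821754 -2.54878993  1.80828252]
```

>>> jog_arm(
  deltas=[
    [0.003, 0, 0, 0, 0, 0, 0.4],
    [0, 0, 0, 0, 0, 0, 0.4],
    [0, 0, 0, 0, 0, 0, 0.4],
  ],
)

```text
t: 12.05
eef_pos: [0.6848, 0.0734, 0.1241]
tool_rot: [-0.105, -0.21, 0.93, -0.283]
contact_force: [7.0, -1.0, 1.2]
gripper_width: 0.464
grasp_force: 26.7
```

```bash
python3 - <<'E'
from h import *
o=bot.get_obs();print(o['t'],o['q'][6],o['eef_pos'],rot(o['tool_rot'])[:,2],o['contact_force'],o['torque'])
E
```

```text
12.05 1.09048318593548 [0.68477652 0.07335932 0.12409318] [-0.07562731 -0.57031682 -0.81793596] [ 6.99318226 -0.9668493   1.18134058] [ 0.6492719  -1.2048678   0.71894261]
```

>>> jog_arm(
  deltas=[
    [0.0005, -0.0004, 0.0003, -0.0099, -0.074, -0.1065, 0.4],
    [0.0005, -0.0004, 0.0003, -0.0099, -0.074, -0.1065, 0.4],
    [0.0005, -0.0004, 0.0003, -0.0099, -0.074, -0.1065, 0.4],
    [0.0005, -0.0004, 0.0003, -0.0099, -0.074, -0.1065, 0.4],
    [0.0005, -0.0004, 0.0003, -0.0099, -0.074, -0.1065, 0.4],
  ],
)

```text
t: 12.55
eef_pos: [0.6853, 0.0713, 0.1254]
tool_rot: [-0.01, 0.1, 0.948, -0.302]
contact_force: [-1.4, -0.7, 4.2]
gripper_width: 0.464
grasp_force: 26.8
```

```bash
python3 - <<'E'
from h import *
o=bot.get_obs();print(o['t'],o['q'][6],o['eef_pos'],rot(o['tool_rot']),o['contact_force'],o['torque'])
E
```

```text
12.55 0.46984678354816084 [0.68534298 0.07125869 0.12537245] [[-0.97974099  0.18376284 -0.07961662]
 [ 0.19596846  0.79774609 -0.57026093]
 [-0.04127892 -0.57431036 -0.81759627]] [-1.36583115 -0.74785533  4.19042696] [ 0.73182288  0.11502493 -0.06944258]
```

>>> jog_arm(
  deltas=[
    [-0.0003, -0.0003, 0.0005, -0.0099, -0.074, -0.1065, 0.4],
    [-0.0003, -0.0003, 0.0005, -0.0099, -0.074, -0.1065, 0.4],
    [-0.0003, -0.0003, 0.0005, -0.0099, -0.074, -0.1065, 0.4],
    [-0.0003, -0.0003, 0.0004, -0.0099, -0.074, -0.1065, 0.4],
    [-0.0003, -0.0003, 0.0004, -0.0099, -0.074, -0.1065, 0.4],
    [0, 0, 0, 0, 0, 0, 0.4],
    [0, 0, 0, 0, 0, 0, 0.4],
  ],
)

```text
t: 13.25
eef_pos: [0.6841, 0.0695, 0.1269]
tool_rot: [0.086, 0.394, 0.868, -0.289]
contact_force: [0.8, -4.1, -3.3]
gripper_width: 0.459
grasp_force: 27.0
```

```bash
python3 - <<'E'
from h import *
o=bot.get_obs();T=rot(o['tool_rot']);print(o['t'],o['q'][6],o['eef_pos'],T,o['contact_force'],o['torque'])
T0=rot([0.254,0.731,-0.612,0.161]);print('turned',np.degrees(np.array(R.from_matrix(T0.T@T).as_rotvec())))
E
```

```text
13.25 -0.14042724144016658 [0.68405028 0.06946639 0.1269494 ] [[-0.6747576   0.73383375 -0.07867784]
 [ 0.634387    0.52220882 -0.56995709]
 [-0.37716749 -0.43449507 -0.81789897]] [ 0.80790377 -4.10517478 -3.30848135] [ 0.77979096 -0.80429596  0.43412994]
turned [-3.31113867e-05  2.70976023e-01  1.48893468e+02]
```

>>> jog_arm(
  deltas=[
    [0, -0.001, -0.0007, 0, 0, 0, 0.4],
    [0, 0, 0, 0, 0, 0, 0.4],
  ],
)

```text
t: 13.45
eef_pos: [0.684, 0.0695, 0.1269]
tool_rot: [0.086, 0.395, 0.868, -0.289]
contact_force: [-0.7, -4.5, -1.5]
gripper_width: 0.463
grasp_force: 26.8
```

>>> jog_arm(
  deltas=[
    [0.0002, 0.0012, -0.002, -0.0099, 0.0013, 0, 0.4],
    [0, 0, 0, 0, 0, 0, 0.4],
  ],
)

```text
t: 13.65
eef_pos: [0.6842, 0.0699, 0.1262]
tool_rot: [0.088, 0.395, 0.866, -0.295]
contact_force: [-4.8, -6.5, 6.7]
gripper_width: 0.461
grasp_force: 29.3
```

>>> jog_arm(
  deltas=[
    [0.0002, 0.0012, -0.002, -0.0099, 0.0013, 0, 0.4],
    [0, 0, 0, 0, 0, 0, 0.4],
  ],
)

```text
t: 13.85
eef_pos: [0.6844, 0.0708, 0.1248]
tool_rot: [0.09, 0.394, 0.864, -0.299]
contact_force: [-5.7, -7.2, 10.7]
gripper_width: 0.459
grasp_force: 30.7
```

>>> jog_arm(
  deltas=[
    [0.0002, 0.0012, -0.002, -0.0099, 0.0013, 0, 0.4],
    [0, 0, 0, 0, 0, 0, 0.4],
  ],
)

```text
t: 14.05
eef_pos: [0.6845, 0.0716, 0.1234]
tool_rot: [0.091, 0.394, 0.862, -0.305]
contact_force: [-6.9, -8.5, 12.7]
gripper_width: 0.461
grasp_force: 32.8
```

>>> jog_arm(
  deltas=[
    [0.0002, 0.0012, -0.002, -0.0099, 0.0013, 0, 0.4],
    [0, 0, 0, 0, 0, 0, 0.4],
  ],
)

```text
t: 14.25
eef_pos: [0.6846, 0.0723, 0.122]
tool_rot: [0.093, 0.393, 0.861, -0.31]
contact_force: [-7.5, -9.4, 15.5]
gripper_width: 0.459
grasp_force: 35.1
```

```bash
cat > m.py <<'E'
from h import *
fs=[];ts=[]
for i in range(4):
    o=bot.get_obs();fs.append(o['contact_force']);ts.append(o['torque']);
    if i<3: bot.read_camera('wrist')
F=np.mean(fs,0);T=np.mean(ts,0)-[.555,-.09,0]
n=np.array([-.991,.131,0]);u=np.array([.131,.991,0]);O=np.array([.6814,.0722,0])-.201*u
p=o['eef_pos'];M=n@(np.cross(p-O,-F)-T);Mf=n@np.cross(p-O,-F)
print(o['t'],p.round(4),F.round(1),T.round(2),'M',M.round(2),'Mforce only',Mf.round(2),'std',np.std(fs,0).round(2))
E
python3 m.py
```

```text
14.4 [0.6846 0.0721 0.1223] [-7.6 -8.5 15. ] [-2.31  0.99 -0.35] M 1.75 Mforce only 4.17 std [0.13 0.51 0.63]
```

>>> jog_arm(
  deltas=[
    [-0.0002, -0.0012, 0.002, 0.0099, -0.0013, 0, 0.4],
    [-0.0002, -0.0012, 0.002, 0.0099, -0.0013, 0, 0.4],
    [0, 0, 0, 0, 0, 0, 0.4],
  ],
)

```text
t: 14.7
eef_pos: [0.6842, 0.07, 0.1256]
tool_rot: [0.09, 0.395, 0.864, -0.299]
contact_force: [-5.5, -7.1, 8.9]
gripper_width: 0.46
grasp_force: 32.6
```

```bash
python3 m.py
```

```text
14.85 [0.6843 0.0701 0.1254] [-5.  -7.5  9.7] [-1.67  0.62 -0.24] M 1.2 Mforce only 2.94 std [0.45 0.45 0.77]
```

>>> jog_arm(
  deltas=[
    [-0.0002, -0.0012, 0.002, 0.0099, -0.0013, 0, 0.4],
    [-0.0002, -0.0012, 0.002, 0.0099, -0.0013, 0, 0.4],
    [0, 0, 0, 0, 0, 0, 0.4],
  ],
)

```text
t: 15.15
eef_pos: [0.684, 0.0693, 0.1269]
tool_rot: [0.086, 0.395, 0.868, -0.288]
contact_force: [-0.0, -4.0, -3.0]
gripper_width: 0.458
grasp_force: 26.8
```

```bash
python3 m.py
```

```text
15.3 [0.684  0.0694 0.1268] [-0.4 -4.8 -2.6] [-0.45 -0.07  0.07] M -0.35 Mforce only 0.09 std [0.27 0.71 0.33]
```

>>> jog_arm(
  deltas=[
    [-0.0004, -0.0003, 0.0002, -0.0066, -0.05, -0.0715, 0.4],
    [-0.0004, -0.0003, 0.0002, -0.0066, -0.05, -0.0715, 0.4],
    [0, 0, 0, 0, 0, 0, 0.4],
    [0, 0, 0, 0, 0, 0, 0.4],
    [0, 0, 0, 0, 0, 0, 0.65],
    [0, 0, 0, 0, 0, 0, 0.65],
    [0, 0, 0, 0, 0, 0, 0.65],
    [0, 0, 0, 0, 0, 0, 0.65],
  ],
)

```text
t: 16.1
eef_pos: [0.6836, 0.0705, 0.1277]
tool_rot: [0.112, 0.469, 0.83, -0.278]
contact_force: [-0.0, -0.8, 0.1]
gripper_width: 0.649
grasp_force: 0.0
```

>>> jog_arm(
  deltas=[
    [0.0008, 0.0057, 0.0082, 0, 0, 0, 0.65],
    [0.0008, 0.0057, 0.0082, 0, 0, 0, 0.65],
    [0.0015, 0.0115, 0.0164, 0, 0, 0, 0.65],
    [0.0015, 0.0115, 0.0164, 0, 0, 0, 0.65],
    [0.0023, 0.017, 0.0245, 0, 0, 0, 0.65],
    [0.0023, 0.017, 0.0245, 0, 0, 0, 0.65],
    [0.0023, 0.017, 0.0245, 0, 0, 0, 0.65],
    [0, 0.01, 0.02, 0, 0, 0, 0.65],
    [0, 0, 0, 0, 0, 0, 0.65],
    [0, 0, 0, 0, 0, 0, 0.65],
  ],
)

```text
t: 17.1
eef_pos: [0.6951, 0.1658, 0.2709]
tool_rot: [0.112, 0.469, 0.83, -0.278]
contact_force: [-0.4, -0.6, -0.6]
gripper_width: 0.65
grasp_force: 0.0
```

```bash
python3 - <<'E'
from h import *
import pickle
cs=pickle.load(open("cs.pkl","rb"))
s=bot.read_camera('scene');t=bot.read_camera('top')
A=[]
for c,n,(x,y,w,h) in((cs['scene'],0,(150,120,240,160)),(s,1,(150,120,240,160))):
    A.append(cv2.resize(c['img'][y:y+h,x:x+w,::-1],(400,267)))
B=[cv2.resize(c['img'][90:250,260:500,::-1],(400,267)) for c in(cs['top'],t)]
cv2.imwrite('pics/cmp.png',np.vstack([np.hstack(A),np.hstack(B)]))
for k,c in(('scene',s),('top',t)):
    a=cv2.cvtColor(cs[k]['img'],6+1).astype(np.float32);b=cv2.cvtColor(c['img'],7).astype(np.float32)
    sl=(slice(150,235),slice(205,315)) if k=='scene' else (slice(115,225),slice(315,430))
    print(k,cv2.phaseCorrelate(a[sl].copy(),b[sl].copy()))
    for im in(cs[k]['img'],c['img']):
        g=im.astype(int);m=(g[...,0]>110)&(g[...,1]<60)&(g[...,2]<60);x,y,w,h=(260,130,100,60) if k=="top" else (280,190,80,60)
        ys,xs=np.nonzero(m[y:y+h,x:x+w]);print(xs.mean()+x,ys.mean()+y,len(xs))
E
```

```text
scene ((-0.007381249623414021, 0.017907789331964352), 1.0002080753114488)
316.4736842105263 223.16666666666666 114
316.56302521008405 223.31932773109244 119
top ((0.02068222358714422, -0.012948903170695303), 0.960505277050866)
309.2372881355932 169.76271186440678 59
309.50657894736844 169.06578947368422 152
```

View pics/cmp.png

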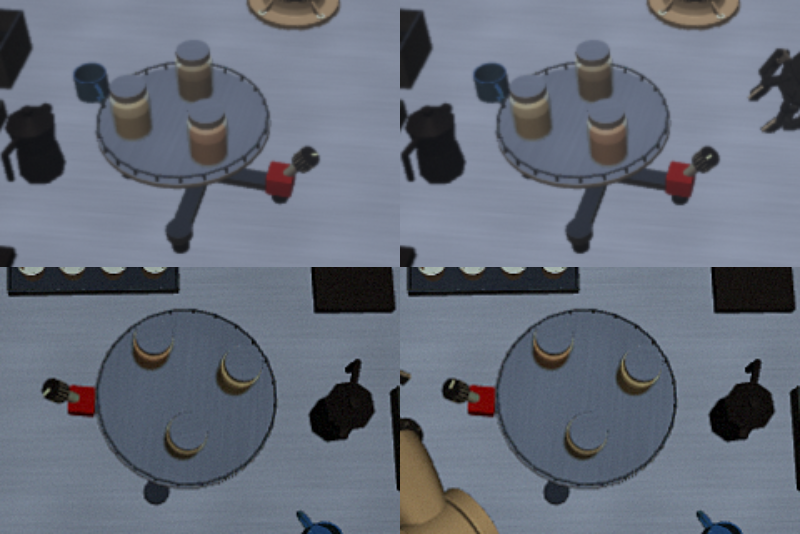

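The stand, jars and other objects are unmoved (shift <0.1 px). One look at the knob's mark to check for slip.

```bash
python3 - <<'E'
from h import *
import pickle
w=bot.read_camera('wrist');w3=pickle.load(open('w3.pkl','rb'))
def ang(c,k):
    g=cv2.cvtColor(c['img'],cv2.COLOR_RGB2HSV)
    a=np.array([.0755,.568,.819]);f=proj(c,k+.017*a)[0]
    P=[]
    H=c['img'].astype(int)
    for y in range(int(f[1])-32,int(f[1])+32):
        for x in range(int(f[0])-30,int(f[0])+30):
            q=H[y,x]
            if q.min()>130: P.append(plane(c,x,y,.137))
    return len(P),f
k=np.array([.6812,.0715,.1225])
for c in(w3,w): print(ang(c,k))
f=ang(w,k)[1].astype(int);f3=ang(w3,k)[1].astype(int)
cr=[cv2.resize(c['img'][q[1]-60:q[1]+60,q[0]-60:q[0]+60,::-1],(400,400),interpolation=2) for c,q in((w3,f3),(w,f))]
cv2.imwrite('pics/mark.png',np.hstack(cr))
E
```

```text
(135, array([326.65203686, 238.8523544 ]))
(1203, array([328.0939207 , 185.50406967]))
```

View pics/mark.png

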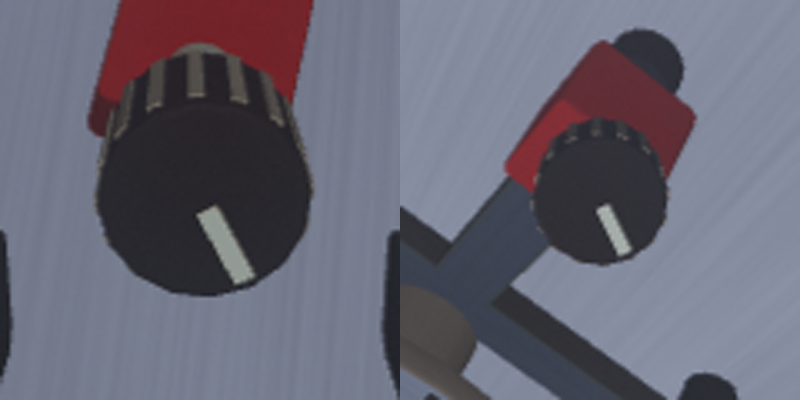

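The mark has the same direction in the tool frame: (210,210)→(243,283) before, (603,208)→(625,255) now. So there was no slip; the knob turned about 159°, which is 6.6 mm of foot travel against a gap of about 4.6 mm.

```bash
python3 -c "
from station import bot
print(bot.hand_in())"
```

```text
the job is handed in; nothing more can be done
None
```

I screwed the levelling foot down about 6.6 mm (knob turned about 159°, no slip), for an estimated 1.5–2.4 mm of pad squeeze. The last press test, about 10° of turn before the end, showed the pad on the cart. Pictures after letting go show the stand and jars unmoved, and the job is handed in.

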